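Make up the painting and sgraffito kits for the pottery class

TASK

Make up the two class kits from the stock on the bench: the painting kit in the white tray gets the blue jar, the red jar and the brush, and the sgraffito kit in the green tray gets the black jar and the wire loop tool. In each tray stand the jars upright on the floor of the jar bay (the bay nearer the robot) and lay the tool flat and lengthways, roughly in the middle of the tool bay. Never tip a jar over, leave the yellow jar, the wooden rib and the stamp where they are, and let go of everything.

Things in the scene. Friction and masses are not known exactly. Their poses are not given: they have to be found in the camera images.
- tray_white: white tray, fixed, 160 (x) by 220 mm (y), walls 20 mm high, 4 mm thick, floor 4 mm. A 12 mm high divider along y makes two bays 212 mm long (y): jar bay, 76 mm wide, on the -x side (nearer the robot), middle at x -38, y 0 mm; tool bay, 72 mm wide, on the +x side, middle at x +40, y 0 mm. Origin: centre of its underside, on the bench, z up; turned up to 0.15 rad from the robot's axes
- tray_green: green tray, fixed, 160 (x) by 220 mm (y), walls 20 mm high, 4 mm thick, floor 4 mm. A 12 mm high divider along y makes two bays 212 mm long (y): jar bay, 76 mm wide, on the -x side (nearer the robot), middle at x -38, y 0 mm; tool bay, 72 mm wide, on the +x side, middle at x +40, y 0 mm. Origin: centre of its underside, on the bench, z up; turned up to 0.15 rad from the robot's axes
- jar_blue_mid (a point): Blue underglaze jar, stock for the kits: straight round screw-top jar, 50 mm across, 62 mm tall, about 0.17 kg, blue below and with a blue spot on its white lid; stands upright on the bench. This point is its centre, 31 mm above its underside; its z axis points up through the lid
- jar_red_mid (a point): Red underglaze jar, stock for the kits: straight round screw-top jar, 50 mm across, 62 mm tall, about 0.17 kg, red below and with a red spot on its white lid; stands upright on the bench. This point is its centre, 31 mm above its underside; its z axis points up through the lid
- jar_black_mid (a point): Black underglaze jar, stock for the kits: straight round screw-top jar, 50 mm across, 62 mm tall, about 0.17 kg, black below and with a black spot on its white lid; stands upright on the bench. This point is its centre, 31 mm above its underside; its z axis points up through the lid
- brush_mid (a point): glaze brush: pale wooden handle 20 mm wide and 16 mm thick, steel ferrule and dark bristles at its +x end; 150 mm long overall, 25 mm wide at the bristles, about 50 g. Lies flat, lengthwise fore and aft (within 0.3 rad). Point: its centre, mid-length, 8 mm above its underside, on the handle; grip it there across its width. x axis along the tool, z up
- loop_tool_mid (a point): double-ended wire loop tool: red-brown wooden handle 20 mm wide, 16 mm thick and 86 mm long, brass ferrules, a steel wire loop at either end (the wider, 30 mm, at +x); about 150 mm long overall, 50 g. Lies flat, lengthwise fore and aft (within 0.3 rad). Point: its centre, mid-length, 8 mm above its underside, on the handle; grip it there across its width. x axis along the tool, z up
- jar_yellow_mid (a point): yellow underglaze jar, of the same size as the others, yellow below and with a yellow spot on its white lid: left-over stock, stays where it is. This point is its centre, 31 mm above its underside
- rib_mid (a point): kidney-shaped flat wooden rib, about 110 by 60 mm and 8 mm thick, lying flat: left-over stock, stays where it is. This point is near its centre, half-way up; x axis along its length
- stamp_mid (a point): dark wooden clay stamp, a turned knob on a round foot 42 mm across, 58 mm tall, standing upright: left-over stock, stays where it is. This point is its centre, 29 mm above its underside
Things that resemble listed ones, but are neither listed nor needed, are in the scene too. Leave any purple look-alike of the part that bears loop_tool_mid alone. Leave any turquoise look-alike of the part that bears brush_mid alone.

How it is judged:
By the outcome, as a careful person would: the job done as asked, in the order asked, and still so for the second after the job is handed in, with the robot touching nothing.
It also fails if it takes over 128 s, if anything falls off the work surface, if the arm or the gripper's body presses on something with over 40 N, if the wrist force passes 120 N, or if a joint passes its speed limit or range.

ROBOT

A 7-joint arm with a two-finger parallel gripper is mounted at the origin on the work surface. World frame = base frame: x ahead of the robot, y to its left, z up, the work surface at z = 0. Lengths are in m, angles in rad, forces in N, time in s.
With the tool pointing down it reaches from about 0.4 to 0.85 m from the base axis. Payload 10.4 kg.
Tool frame: the origin (TCP) lies midway between the tips of the shut fingers; the grasp point (between the pads) lies 19 mm behind it; x points along the fingers, z is the direction in which the jaws open and shut, and the axes are right-handed (so a half turn about x gives the same grasp; the last joint's range is limited). The gripper opens to 87 mm and grips with 3 to 60 N. Pads are 19 mm wide; open, the fingers measure 117 mm over their backs; the gripper's body (75 mm by 190 mm) begins 51 mm behind the grasp point.
Start: joints at [-1.287, 0.332, -0.065, 1.46, 0.022, 1.35, -0.088], TCP at [0.189, 0.596, 0.223] pointing down, gripper open.
Joint ranges: [-2.6, 2.6], [-0.5, 2.12], [-1.47, 1.34], [0.16, 2.42], [-1.27, 4.41], [0.06, 2.06], [-2.6, 2.6]. Speed limits (rad/s): [2.22, 2.22, 2.79, 2.79, 3.14, 3.14, 3.14].

INTERFACE

Orientations are given as a unit quaternion [x, y, z, w].
In Python, from bench import read_state, camera, camera_params, close_job gives the robot as it stands.
- The arm moves only by the tool arm_command, never from a script. Its argument "targets" is a list of rows, each a list of 7 numbers: the closure in counts, from 0 (fully open) to 255 (shut), then the shift along the tool's x, y, z in mm, then the turn, a rotation vector about the tool's x, y, z in rad. A call has 1 to 10 rows; each row is the pose to reach, as a shift and turn from the pose commanded when the call began, along the tool's axes at that moment; what a row does not reach only later rows make up. A row lasts 1/10 s, in which the tool goes at most 50 mm and 8.59 degrees, less where a joint would pass 70% of its speed; a pose out of reach is approached as far as the arm can. A call with a gripper value outside its range is refused whole. The fingers move at their own pace and stop on an object; "newtons" is the grip in N (left out, the last holds). Time passes only in rows, so rows that repeat a pose let the fingers close. It gives the time, the measured TCP pose, the force and the opening at its end, in the units of the state.
- read_state(): the state, without advancing time (a new reading comes with each control period).
- camera(name): name is "scene" or "top"; returns the picture (420x560x3 uint8, red, green, blue); there is no depth.
- camera_params(name): a dict with "intrinsics" (3x3 intrinsics, pixels), "xyz" and "orientation" of the camera in the world. Camera axes: x right, y down, z forward; pixel columns grow to the right and rows downward; lengths in m; the calibration is good to about 2 mm. A picture is of the moment at which its call begins. camera_params takes no time and is no camera call.
- close_job(): hands the job in, once; it reports no verdict.
The state is a dict: "time": time; "joint_positions": joint angles; "joint_vel": joint speeds; "joint_torque": joint torques, N m; "ee_pos": TCP position; "eef_rot": TCP orientation; "ft_force": force on the tool from outside, world axes, zero at the start; "torque": the same for the moment, N m; "width": finger opening in m.
Only numpy, scipy, OpenCV 4.12 (cv2) and the standard library are available. Lean on these libraries where they do the work, as an engineer would, in place of code of your own. Each camera call takes 0.05 s, during which the arm holds its last target.

## Working session

There is one attempt and no reset: what is moved stays moved. The work goes in short steps, Python scripts to look and compute and a tool call to move; the robot and the scene stay as the last step left them, time stands still between calls to the robot, and variables do not carry over. Pictures are saved under pics/ and viewed, and the job is handed in when it is done.

Besides the shell and the picture viewer there is one more tool, called after "Emit:" as name(argument=value, ...), one argument or row to a line, values as JSON. arm_command: Moves the arm, as the interface text tells. Its arguments: {"type":"object","properties":{"targets":{"type":"array"},"newtons":{"type":"number"}},"required":["targets"]}

```bash
mkdir -p pics; ls; python3 - <<'E'
from bench import *
import cv2
s=read_state();print({k:s[k] for k in('time','ee_pos','eef_rot','width','ft_force')})
for n in('scene','top'):
    im=camera(n);cv2.imwrite(f'pics/{n}0.png',im[:,:,::-1]);print(n,camera_params(n))
E
```

```text
pics
{'time': 0.0, 'ee_pos': array([0.1886496 , 0.59545403, 0.22176495]), 'eef_rot': array([-0.41805227,  0.57089732,  0.41743398,  0.57013807]), 'width': 0.08705066001463405, 'ft_force': array([ 0.18517016, -0.19774762, -0.11727948])}
scene {'intrinsics': array([[510.69165753,   0.        , 283.44678789],
       [  0.        , 510.69165753, 210.08329882],
       [  0.        ,   0.        ,   1.        ]]), 'xyz': array([ 1.24362829, -1.02285256,  0.91645562]), 'orientation': array([ 0.83837584,  0.27147213, -0.15685504, -0.44589835])}
top {'intrinsics': array([[460.9687456 ,   0.        , 279.94449812],
       [  0.        , 460.9687456 , 213.31814646],
       [  0.        ,   0.        ,   1.        ]]), 'xyz': array([0.29541688, 0.01230292, 1.28729982]), 'orientation': array([ 0.70872059, -0.70249741,  0.04917771, -0.04235648])}
```

View pics/top0.png

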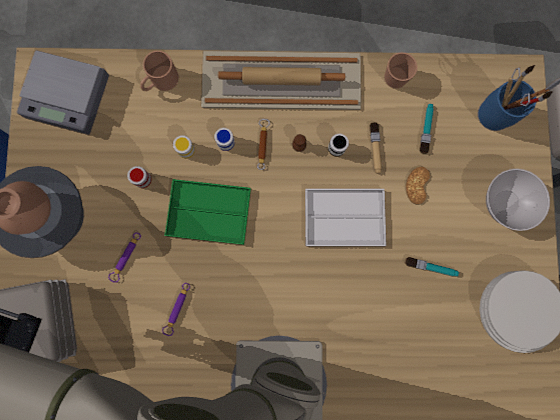

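View pics/scene0.png

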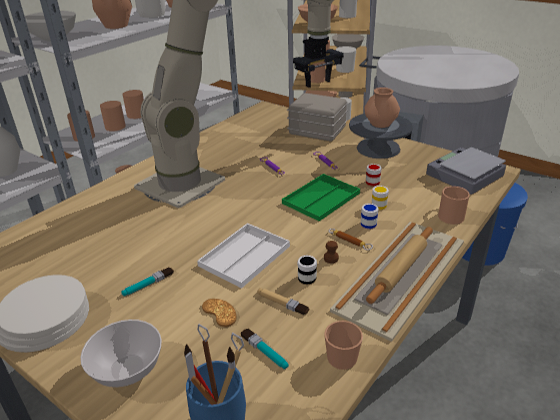

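Top view candidates:
- **Jars:** blue (224,138), red (138,176), black (339,145), yellow (182,145), which stays. The dark stamp at (300,143) could pass for a jar.
- **Loop tool:** the red-brown one at (263,144). The purple look-alikes at (125,257) and (178,308) stay.
- **Brush:** the pale one at (376,147). The turquoise look-alikes at (428,128) and (433,267) stay, and there are brushes in the pot at (510,100).

Next I check these choices in a crop and measure.

```bash
cat > h.py <<'E'
import numpy as np,cv2
from bench import *
from scipy.spatial.transform import Rotation as R
def ray(n,u,v,z):
    p=camera_params(n);K=p['intrinsics'];d=R.from_quat(p['orientation']).apply(np.linalg.inv(K)@[u,v,1])
    c=np.array(p['xyz']);return c+d*(z-c[2])/d[2]
def proj(n,P):
    p=camera_params(n);q=R.from_quat(p['orientation']).inv().apply(np.array(P)-p['xyz']);k=p['intrinsics']@q;return k[:2]/k[2]
def tool(delta):  # world delta (m) -> tool mm
    return R.from_quat(read_state()['eef_rot']).inv().apply(delta)*1000
def shot(n,f,box=None,s=1):
    im=camera(n)[:,:,::-1].copy();
    c=im if box is None else im[box[1]:box[3],box[0]:box[2]]
    cv2.imwrite('pics/'+f,cv2.resize(c,None,fx=s,fy=s,interpolation=cv2.INTER_CUBIC));return im
E
python3 - <<'E'
from h import *
im=cv2.imread('pics/top0.png')
cv2.imwrite('pics/crop0.png',cv2.resize(im[100:260,115:415],None,fx=2.66,fy=2.66,interpolation=cv2.INTER_CUBIC))
hsv=cv2.cvtColor(im,cv2.COLOR_BGR2HSV)
# white lids
def cc(m,name,z,amin,box):
    m=m.astype(np.uint8)*255;mm=np.zeros_like(m);x0,y0,x1,y1=box;mm[y0:y1,x0:x1]=m[y0:y1,x0:x1]
    cs,_=cv2.findContours(mm,cv2.RETR_EXTERNAL,cv2.CHAIN_APPROX_NONE)
    for c in cs:
        if cv2.contourArea(c)<amin: continue
        r=cv2.minAreaRect(c);b=cv2.boxPoints(r)
        W=np.array([ray('top',*p,z)[:2] for p in b]);ctr=W.mean(0)
        e=[np.linalg.norm(W[1]-W[0]),np.linalg.norm(W[2]-W[1])]
        l=(W[1]-W[0]) if e[0]>e[1] else (W[2]-W[1])
        print(name,np.round(r[0],1),'ctr',ctr.round(4),'size',np.round(e,3),'ang',round(float((np.arctan2(l[1],l[0])+np.pi/2)%np.pi-np.pi/2),3))
H,S,V=[hsv[...,i] for i in range(3)]
cc((S<60)&(V>150),'lid',.062,30,(120,120,360,190))
cc((S<60)&(V>110),'white',.02,800,(290,175,400,260))
cc((H>50)&(H<80)&(S>120),'green',.02,800,(150,170,260,255))
cc((H<14)&(S>120)&(V>70),'loop',.012,40,(250,112,275,175))
for u,v in((376,150),(376,130),(376,160),(263,144),(264,124),(262,160),(340,175)): print(u,v,hsv[v,u])
E
```

```text
lid [135.5 175. ] ctr [0.5558 0.3921] size [0.046 0.044] ang -1.56
lid [181.5 143.5] ctr [0.6447 0.2713] size [0.046 0.048] ang 0.033
lid [339. 142.] ctr [ 0.6537 -0.1591] size [0.048 0.049] ang 1.102
lid [223. 136.] ctr [0.6671 0.1587] size [0.049 0.045] ang -1.559
white [345.  216.5] ctr [ 0.454  -0.1799] size [0.159 0.224] ang -1.561
green [207.5 211.4] ctr [0.4647 0.2015] size [0.16  0.222] ang 1.466
loop [261.9 144.5] ctr [0.6587 0.0536] size [0.079 0.021] ang -0.037
376 150 [ 17 101 162]
376 130 [  5 128  34]
376 160 [ 17 100 168]
263 144 [ 10 165 102]
264 124 [ 17  92 169]
262 160 [ 20 151 162]
340 175 [ 17  91 152]
```

View pics/crop0.png

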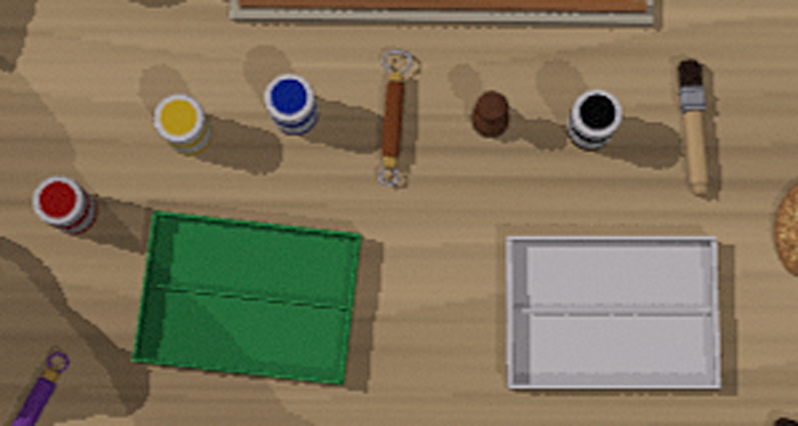

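The crop confirms the choices. I refine with a second view and get the tool axes.

```bash
python3 - <<'E'
from h import *
s=read_state();print(R.from_quat(s['eef_rot']).as_matrix().round(3))
def rows(m):
    cs,_=cv2.findContours(m.astype(np.uint8),cv2.RETR_EXTERNAL,cv2.CHAIN_APPROX_NONE);return [c for c in cs]
t=cv2.imread('pics/top0.png');sc=cv2.imread('pics/scene0.png')
def lidc(im,n,u,v,r):
    hs=cv2.cvtColor(im,cv2.COLOR_BGR2HSV);w=((hs[...,1]<60)&(hs[...,2]>150)).astype(np.uint8)
    b=np.zeros_like(w);cv2.circle(b,(u,v),r,1,-1);w&=b
    cs,_=cv2.findContours(w,cv2.RETR_EXTERNAL,cv2.CHAIN_APPROX_NONE);c=max(cs,key=cv2.contourArea)
    e=cv2.fitEllipse(cv2.convexHull(c));return e[0],ray(n,*e[0],.062)[:2].round(4),np.round(e[1],1)
for k,a,b in(('blue',(224,136),(370,210)),('red',(137,175),(373,169)),('black',(339,142),(307,263)),('yellow',(182,144),(380,190))):
    print(k,lidc(t,'top',*a,13),lidc(sc,'scene',*b,11))
hs=cv2.cvtColor(t,cv2.COLOR_BGR2HSV)
for k,z in(('brush',.010),('loop',.010)): pass
print('brush ends',[ray('top',u,v,.012).round(4) for u,v in((115+690/2.66,100+62/2.66),(115+700/2.66,100+191/2.66),(115+692/2.66,100+105/2.66))])
print('loop ends',[ray('top',u,v,.010).round(4) for u,v in((115+397/2.66,100+52/2.66),(115+391/2.66,100+186/2.66),(115+397/2.66,100+80/2.66),(115+390/2.66,100+155/2.66))])
cv2.imwrite('pics/scc.png',cv2.resize(sc[140:360,180:430],None,fx=2.7,fy=2.7,interpolation=cv2.INTER_CUBIC))
E
```

```text
[[-0.    -0.953  0.302]
 [-0.001  0.302  0.953]
 [-1.    -0.    -0.001]]
blue ((223.06239318847656, 135.87283325195312), array([0.6674, 0.1585]), array([17. , 18.4])) ((369.6848449707031, 207.60430908203125), array([0.67  , 0.1603]), array([ 9.2, 16.4]))
red ((135.89834594726562, 174.76687622070312), array([0.5564, 0.3911]), array([16.7, 18. ])) ((377.8395690917969, 167.7488555908203), array([0.5734, 0.3958]), array([4.9, 5.8]))
black ((339.0342102050781, 141.73057556152344), array([ 0.6544, -0.1592]), array([17.5, 18.2])) ((306.8706359863281, 260.8288269042969), array([ 0.6574, -0.158 ]), array([12.4, 18.8]))
yellow ((181.38433837890625, 143.74639892578125), array([0.644 , 0.2716]), array([17.2, 18. ])) ((380.7718200683594, 189.66928100585938), array([0.6489, 0.2724]), array([ 9.3, 15.8]))
brush ends [array([ 0.7246, -0.2682,  0.012 ]), array([ 0.5827, -0.2763,  0.012 ]), array([ 0.6768, -0.2695,  0.012 ])]
loop ends [array([0.7328, 0.0479, 0.01  ]), array([0.5851, 0.0524, 0.01  ]), array([0.7016, 0.0475, 0.01  ]), array([0.6189, 0.0539, 0.01  ])]
```

View pics/scc.png

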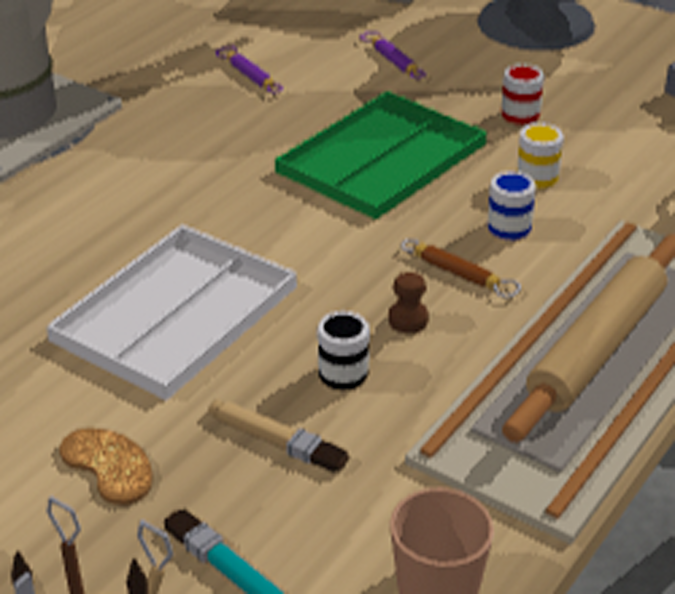

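```bash
cat >> h.py <<'E'
def plan(x,y,z,psi):
    """target TCP, psi = world angle of jaw axis (tool z)"""
    s=read_state();M=R.from_quat(s['eef_rot'])
    zt=np.array([np.cos(psi),np.sin(psi),0]);xt=np.array([0,0,-1.]);yt=np.cross(zt,xt)
    T=R.from_matrix(np.stack([xt,yt,zt],1))
    print('t',round(s['time'],2),'shift',M.inv().apply(np.array([x,y,z])-s['ee_pos']).round(4)*1000,'rot',(M.inv()*T).as_rotvec().round(4),'j',np.round(s['joint_positions'],2),'w',round(s['width'],4),'F',np.round(s['ft_force'],1))
E
python3 -c "
from h import *
plan(.6685,.159,.16,np.pi/2)"
```

```text
t 0.1 shift [  62.2 -589.3 -271.1] rot [-3.068e-01 -1.300e-03 -2.000e-04] j [-1.29  0.33 -0.06  1.46  0.02  1.35 -0.09] w 0.0867 F [-0.1  1.4  0.3]
```

Emit:
arm_command(
  targets=[
    [25, 0, -45, -20, -0.02, 0, 0],
    [25, 5, -90, -41, -0.05, 0, 0],
    [25, 15, -135, -62, -0.09, 0, 0],
    [25, 25, -180, -83, -0.12, 0, 0],
    [25, 35, -225, -104, -0.15, 0, 0],
    [25, 45, -270, -124, -0.19, 0, 0],
    [25, 50, -315, -145, -0.22, 0, 0],
    [25, 55, -360, -166, -0.25, 0, 0],
    [25, 60, -405, -186, -0.28, 0, 0],
    [25, 62, -450, -207, -0.307, 0, 0],
  ],
  newtons=25,
)

```text
time: 1.1
ee_pos: [0.5552, 0.2618, 0.1599]
eef_rot: [-0.5, 0.5, 0.501, 0.499]
ft_force: [1.1, 1.1, -0.3]
width: 0.0786
```

```bash
python3 -c "
from h import *
plan(.6685,.159,.16,np.pi/2);print(read_state()['ee_pos'])"
```

```text
t 1.1 shift [  -0.2 -113.2 -103. ] rot [ 0.0018 -0.0004 -0.0009] j [-0.66  0.35  0.18  1.58 -0.06  1.22  1.1 ] w 0.0786 F [ 1.1  1.1 -0.3]
[0.55516694 0.26179105 0.15985682]
```

Emit:
arm_command(
  targets=[
    [25, 0, -38, -35, 0, 0, 0],
    [25, 0, -76, -69, 0, 0, 0],
    [25, 0, -113, -103, 0, 0, 0],
    [25, 0, -113, -103, 0, 0, 0],
    [25, 30, -113, -103, 0, 0, 0],
    [25, 60, -113, -103, 0, 0, 0],
    [25, 90, -113, -103, 0, 0, 0],
    [25, 115, -113, -103, 0, 0, 0],
    [25, 133, -113, -103, 0, 0, 0],
    [25, 133, -113, -103, 0, 0, 0],
  ],
)

```text
time: 2.1
ee_pos: [0.665, 0.16, 0.0241]
eef_rot: [-0.499, 0.502, 0.501, 0.498]
ft_force: [-0.7, 0.9, -0.4]
width: 0.0786
```

```bash
python3 -c "
from h import *
shot('scene','b1.png',(260,120,460,270),4);plan(.6685,.159,.026,np.pi/2)"
```

```text
t 2.15 shift [ 0.2 -2.3 -1.2] rot [ 0.0003 -0.0009 -0.0029] j [-0.45  0.63  0.21  1.49 -0.14  1.05  1.36] w 0.0788 F [ 1.  -0.3  0.3]
```

View pics/b1.png

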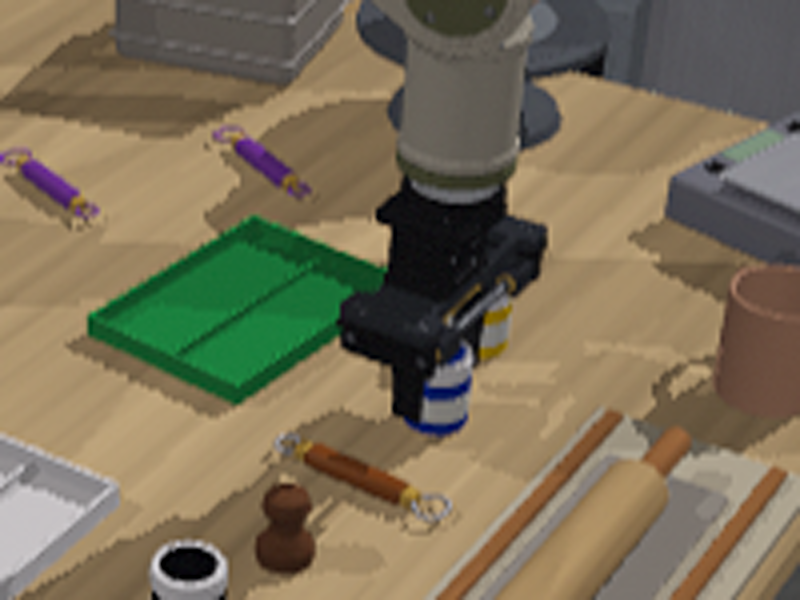

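The fingers straddle the blue jar (crop pixel 445,390). I close and lift.

Emit:
arm_command(
  targets=[
    [255, 0, -2, -1, 0, 0, 0],
    [255, 0, -2, -1, 0, 0, 0],
    [255, 0, -2, -1, 0, 0, 0],
    [255, 0, -2, -1, 0, 0, 0],
    [255, 0, -2, -1, 0, 0, 0],
    [255, 0, -2, -1, 0, 0, 0],
    [255, -10, -2, -1, 0, 0, 0],
    [255, -30, -2, -1, 0, 0, 0],
    [255, -60, -2, -1, 0, 0, 0],
    [255, -80, -2, -1, 0, 0, 0],
  ],
  newtons=25,
)

```text
time: 3.15
ee_pos: [0.6697, 0.1597, 0.1099]
eef_rot: [-0.5, 0.499, 0.5, 0.5]
ft_force: [-0.1, 0.5, -1.8]
width: 0.0493
```

```bash
python3 -c "
from h import *
# white tray: centre .454,-.180 yaw .01
c=np.array([.454,-.180]);a=.01;Rm=np.array([[np.cos(a),-np.sin(a)],[np.sin(a),np.cos(a)]])
print('blue slot',c+Rm@[-.038,.05],'red slot',c+Rm@[-.038,-.05],'tool',c+Rm@[.04,0])
plan(*(c+Rm@[-.038,-.05]),.12,np.pi/2);print(read_state()['ee_pos'])"
```

```text
blue slot [ 0.41550191 -0.13038249] red slot [ 0.41650189 -0.23037749] tool [ 0.493998   -0.17960001]
t 3.15 shift [ -10.7  253.3 -390. ] rot [0.0002 0.0006 0.0013] j [-0.46  0.55  0.23  1.42 -0.13  1.19  1.35] w 0.0493 F [-0.1  0.5 -1.8]
[0.66970165 0.15965133 0.10990433]
```

Emit:
arm_command(
  targets=[
    [255, -11, 8, -12, 0, 0, 0],
    [255, -11, 24, -37, 0, 0, 0],
    [255, -11, 48, -74, 0, 0, 0],
    [255, -11, 73, -112, 0, 0, 0],
    [255, -11, 98, -150, 0, 0, 0],
    [255, -11, 122, -188, 0, 0, 0],
    [255, -11, 147, -226, 0, 0, 0],
    [255, -11, 171, -263, 0, 0, 0],
    [255, -11, 194, -298, 0, 0, 0],
    [255, -11, 214, -330, 0, 0, 0],
  ],
)

```text
time: 4.15
ee_pos: [0.4539, -0.1721, 0.1191]
eef_rot: [-0.5, 0.5, 0.5, 0.5]
ft_force: [1.3, 0.3, -1.9]
width: 0.049
```

Emit:
arm_command(
  targets=[
    [255, 0, 18, -27, 0, 0, 0],
    [255, 0, 31, -48, 0, 0, 0],
    [255, 0, 38, -58, 0, 0, 0],
    [255, 0, 40, -60, 0, 0, 0],
    [255, 0, 40, -60, 0, 0, 0],
    [255, 0, 40, -60, 0, 0, 0],
  ],
)

```text
time: 4.75
ee_pos: [0.4162, -0.2293, 0.1186]
eef_rot: [-0.5, 0.499, 0.501, 0.5]
ft_force: [0.4, 0.4, -1.9]
width: 0.0493
```

```bash
python3 -c "
from h import *
shot('scene','b2.png',(150,180,350,330),4);plan(.4165,-.2304,.030,np.pi/2);print(read_state()['ee_pos'])"
```

```text
t 4.8 shift [88.5 -0.3 -1. ] rot [0.0023 0.0003 0.    ] j [-0.03  0.09  0.47  2.   -0.04  1.07  2.02] w 0.0493 F [ 0.7  0.1 -2.1]
[ 0.41619964 -0.22938423  0.11853261]
```

View pics/b2.png

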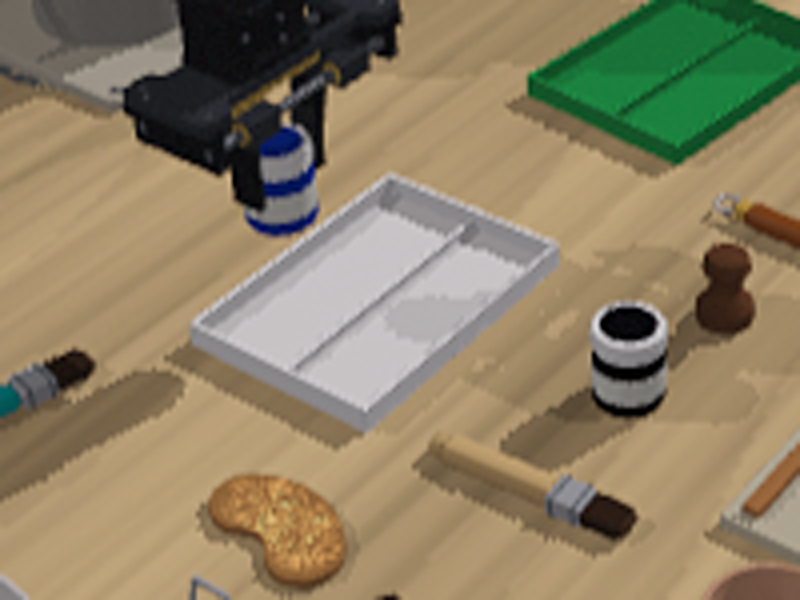

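Emit:
arm_command(
  targets=[
    [255, 12, 0, -1, 0, 0, 0],
    [255, 32, 0, -1, 0, 0, 0],
    [255, 52, 0, -1, 0, 0, 0],
    [255, 70, 0, -1, 0, 0, 0],
    [255, 80, 0, -1, 0, 0, 0],
    [255, 85, 0, -1, 0, 0, 0],
    [255, 87, 0, -1, 0, 0, 0],
    [255, 88, 0, -1, 0, 0, 0],
    [255, 89, 0, -1, 0, 0, 0],
    [255, 89, 0, -1, 0, 0, 0],
  ],
)

```text
time: 5.8
ee_pos: [0.4156, -0.2312, 0.0315]
eef_rot: [-0.5, 0.499, 0.501, 0.5]
ft_force: [-12.8, 6.9, 28.9]
width: 0.0493
```

Emit:
arm_command(
  targets=[
    [255, -1.5, 0, 0, 0, 0, 0],
    [255, -1.5, 0, 0, 0, 0, 0],
  ],
)

```text
time: 6.0
ee_pos: [0.4161, -0.2318, 0.0317]
eef_rot: [0.501, -0.5, -0.5, -0.5]
ft_force: [0.4, 0.8, -1.2]
width: 0.0492
```

```bash
python3 -c "
from h import *
shot('scene','b3.png',(170,190,310,295),5.6);plan(.4165,-.2304,.030,np.pi/2);print(read_state()['ee_pos'])"
```

```text
t 6.05 shift [ 1.6 -0.5  1.4] rot [ 0.0004 -0.0003  0.0013] j [-0.    0.23  0.46  2.07 -0.13  0.87  2.1 ] w 0.0492 F [-1.7  1.5  6. ]
[ 0.41604264 -0.23176885  0.03160098]
```

View pics/b3.png

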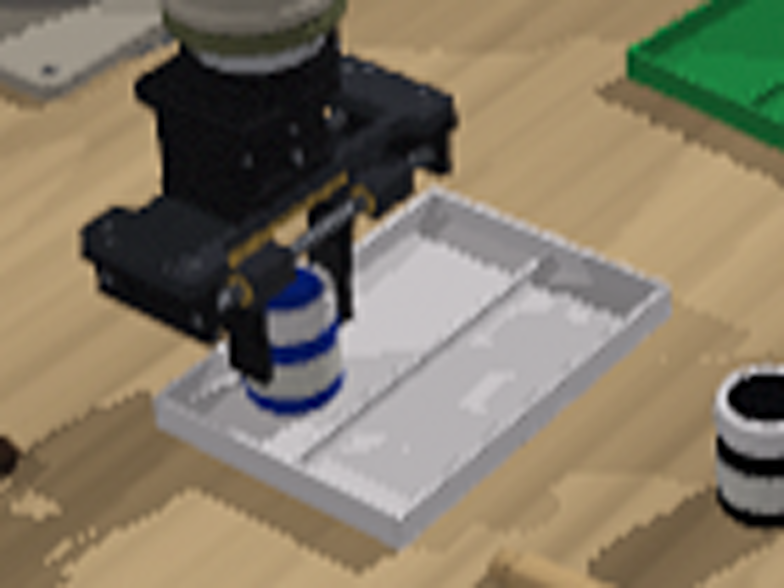

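The jar sits in the jar bay on the floor (crop 292,390). I release and go on to red.

Emit:
arm_command(
  targets=[
    [25, 0, 0, 0, 0, 0, 0],
    [25, 0, 0, 0, 0, 0, 0],
    [25, 0, 0, 0, 0, 0, 0],
    [25, 0, 0, 0, 0, 0, 0],
    [25, -20, 0, 0, 0, 0, 0],
    [25, -60, 0, 0, 0, 0, 0],
    [25, -100, 0, 0, 0, 0, 0],
    [25, -120, 0, 0, 0, 0, 0],
  ],
)

```text
time: 6.85
ee_pos: [0.4164, -0.2322, 0.1542]
eef_rot: [0.501, -0.499, -0.499, -0.501]
ft_force: [0.7, -0.0, -0.5]
width: 0.0779
```

```bash
python3 -c "
from h import *
shot('top','b4.png',(100,100,420,270),2.5);plan(.557,.392,.15,np.pi/2);print(read_state()['ee_pos'])"
```

```text
t 6.9 shift [   6.1 -139.4  624.7] rot [-0.0002 -0.0015  0.0062] j [-0.05  0.04  0.48  1.95 -0.02  1.15  2.01] w 0.0782 F [ 2.4 -1.   3. ]
[ 0.4174556  -0.23262034  0.1561379 ]
```

View pics/b4.png

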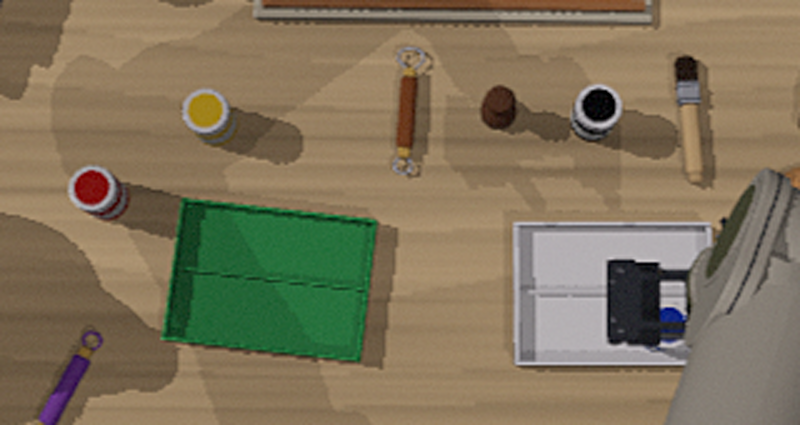

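Emit:
arm_command(
  targets=[
    [25, 2, -6, 25, 0, 0, 0],
    [25, 4, -16, 70, 0, 0, 0],
    [25, 6, -26, 115, 0, 0, 0],
    [25, 6, -36, 160, 0, 0, 0],
    [25, 6, -46, 207, 0, 0, 0],
    [25, 6, -57, 254, 0, 0, 0],
    [25, 6, -67, 301, 0, 0, 0],
    [25, 6, -78, 348, 0, 0, 0],
    [25, 6, -88, 395, 0, 0, 0],
    [25, 6, -98, 442, 0, 0, 0],
  ],
)

```text
time: 7.9
ee_pos: [0.5134, 0.2123, 0.1447]
eef_rot: [-0.5, 0.5, 0.5, 0.5]
ft_force: [0.4, 0.2, 0.0]
width: 0.0785
```

Emit:
arm_command(
  targets=[
    [25, 0, -10, 47, 0, 0, 0],
    [25, 0, -21, 94, 0, 0, 0],
    [25, 0, -31, 139, 0, 0, 0],
    [25, 0, -38, 170, 0, 0, 0],
    [25, 0, -41, 183, 0, 0, 0],
    [25, 0, -41, 183, 0, 0, 0],
    [25, 0, -41, 183, 0, 0, 0],
  ],
)

```text
time: 8.6
ee_pos: [0.5543, 0.3926, 0.1444]
eef_rot: [-0.5, 0.5, 0.5, 0.5]
ft_force: [-0.0, -0.2, 0.8]
width: 0.0788
```

```bash
python3 -c "
from h import *
plan(.557,.392,.026,np.pi/2);print(read_state()['ee_pos'])"
```

```text
t 8.6 shift [118.4  -2.8  -0.5] rot [-0.0001 -0.001  -0.0006] j [-0.7   0.5   0.02  1.4  -0.01  1.25  0.89] w 0.0788 F [-0.  -0.2  0.8]
[0.55426035 0.39260931 0.14441516]
```

Emit:
arm_command(
  targets=[
    [25, 20, -3, -0.5, 0, 0, 0],
    [25, 50, -3, -0.5, 0, 0, 0],
    [25, 80, -3, -0.5, 0, 0, 0],
    [25, 103, -3, -0.5, 0, 0, 0],
    [25, 115, -3, -0.5, 0, 0, 0],
    [25, 117, -3, -0.5, 0, 0, 0],
    [25, 117, -3, -0.5, 0, 0, 0],
  ],
)

```text
time: 9.3
ee_pos: [0.5579, 0.3926, 0.029]
eef_rot: [-0.5, 0.5, 0.5, 0.5]
ft_force: [0.5, 0.0, 0.8]
width: 0.0781
```

Emit:
arm_command(
  targets=[
    [255, 0, 0, 0, 0, 0, 0],
    [255, 0, 0, 0, 0, 0, 0],
    [255, 0, 0, 0, 0, 0, 0],
    [255, 0, 0, 0, 0, 0, 0],
    [255, 0, 0, 0, 0, 0, 0],
    [255, 0, 0, 0, 0, 0, 0],
  ],
)

```text
time: 9.9
ee_pos: [0.5575, 0.3927, 0.0284]
eef_rot: [0.5, -0.5, -0.5, -0.5]
ft_force: [-1.0, -1.9, 4.0]
width: 0.0493
```

```bash
python3 -c "
from h import *
plan(.4155,-.13,.13,np.pi/2);print(read_state()['ee_pos'])"
```

```text
t 9.9 shift [-101.5  142.  -522.7] rot [-0.0001 -0.0001  0.0003] j [-0.69  0.61  0.01  1.49 -0.01  1.04  0.9 ] w 0.0493 F [-1.  -1.9  4. ]
[0.55753901 0.39267102 0.02844617]
```

Emit:
arm_command(
  targets=[
    [255, -10, 0, 0, 0, 0, 0],
    [255, -35, 0, -3, 0, 0, 0],
    [255, -65, 2, -10, 0, 0, 0],
    [255, -90, 8, -30, 0, 0, 0],
    [255, -102, 16, -60, 0, 0, 0],
    [255, -102, 25, -93, 0, 0, 0],
    [255, -102, 35, -128, 0, 0, 0],
    [255, -102, 45, -164, 0, 0, 0],
    [255, -102, 54, -200, 0, 0, 0],
    [255, -102, 64, -236, 0, 0, 0],
  ],
)

```text
time: 10.9
ee_pos: [0.4928, 0.1558, 0.1305]
eef_rot: [-0.5, 0.5, 0.5, 0.5]
ft_force: [-0.5, 0.2, -1.8]
width: 0.0492
```

Emit:
arm_command(
  targets=[
    [255, 0, 10, -36, 0, 0, 0],
    [255, 0, 19, -72, 0, 0, 0],
    [255, 0, 29, -108, 0, 0, 0],
    [255, 0, 39, -144, 0, 0, 0],
    [255, 0, 49, -180, 0, 0, 0],
    [255, 0, 58, -216, 0, 0, 0],
    [255, 0, 67, -248, 0, 0, 0],
    [255, 0, 74, -272, 0, 0, 0],
    [255, 0, 78, -285, 0, 0, 0],
    [255, 0, 78, -287, 0, 0, 0],
  ],
)

```text
time: 11.9
ee_pos: [0.4149, -0.1314, 0.1305]
eef_rot: [-0.499, 0.5, 0.499, 0.501]
ft_force: [0.8, 0.2, -1.4]
width: 0.0493
```

```bash
python3 -c "
from h import *
camera('top');plan(.4155,-.13,.0325,np.pi/2);print(read_state()['ee_pos'])"
```

```text
t 11.95 shift [98.  -0.   0.5] rot [-0.0013  0.0004  0.0007] j [-0.15 -0.02  0.35  2.07  0.01  1.1   1.76] w 0.0494 F [ 0.6  0.1 -1.8]
[ 0.41541409 -0.13054911  0.13046585]
```

Emit:
arm_command(
  targets=[
    [255, 12, 0, 0.5, 0, 0, 0],
    [255, 35, 0, 0.5, 0, 0, 0],
    [255, 60, 0, 0.5, 0, 0, 0],
    [255, 80, 0, 0.5, 0, 0, 0],
    [255, 90, 0, 0.5, 0, 0, 0],
    [255, 94, 0, 0.5, 0, 0, 0],
    [255, 96, 0, 0.5, 0, 0, 0],
    [255, 96.5, 0, 0.5, 0, 0, 0],
    [255, 96.5, 0, 0.5, 0, 0, 0],
  ],
)

```text
time: 12.85
ee_pos: [0.416, -0.1296, 0.0342]
eef_rot: [0.5, -0.5, -0.5, -0.5]
ft_force: [-0.6, 0.3, -2.4]
width: 0.0494
```

```bash
python3 -c "
from h import *
shot('scene','r1.png',(170,190,310,295),5.6);plan(.4155,-.13,.0325,np.pi/2)"
```

```text
t 12.9 shift [ 1.7  0.4 -0.4] rot [0.0002 0.0001 0.0012] j [-0.14  0.13  0.36  2.16 -0.06  0.86  1.82] w 0.0488 F [-0.7 -0.1 -2.2]
```

View pics/r1.png

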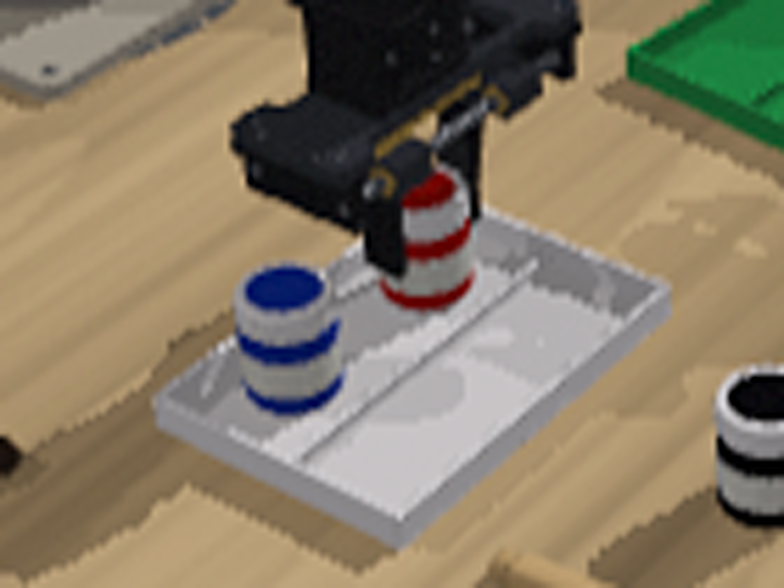

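The blue jar stands upright in the jar bay at (290,340), and the red jar is about 2 mm above the floor at (428,250). I lower it to contact and release.

Emit:
arm_command(
  targets=[
    [255, 1, 0, 0, 0, 0, 0],
    [255, 1.7, 0, 0, 0, 0, 0],
    [255, 1.7, 0, 0, 0, 0, 0],
  ],
)

```text
time: 13.2
ee_pos: [0.4157, -0.1296, 0.0323]
eef_rot: [-0.5, 0.5, 0.5, 0.5]
ft_force: [-1.8, 0.2, 3.7]
width: 0.0495
```

Emit:
arm_command(
  targets=[
    [25, 0, 0, 0, 0, 0, 0],
    [25, 0, 0, 0, 0, 0, 0],
    [25, 0, 0, 0, 0, 0, 0],
    [25, 0, 0, 0, 0, 0, 0],
    [25, -20, 0, 0, 0, 0, 0],
    [25, -60, 0, 0, 0, 0, 0],
    [25, -100, 0, 0, 0, 0, 0],
    [25, -110, 0, 0, 0, 0, 0],
  ],
)

```text
time: 14.0
ee_pos: [0.4174, -0.13, 0.1457]
eef_rot: [0.502, -0.499, -0.498, -0.501]
ft_force: [0.9, 0.2, -0.7]
width: 0.0786
```

```bash
python3 -c "
from h import *
plan(.655,-.272,.12,np.pi/2+.055);print(read_state()['ee_pos'])"
```

```text
t 14.0 shift [  27.1 -237.5 -141.9] rot [-0.055  -0.0004  0.0058] j [-0.16 -0.04  0.36  2.05  0.02  1.13  1.76] w 0.0786 F [ 0.9  0.2 -0.7]
[ 0.41736477 -0.13004636  0.14572825]
```

Emit:
arm_command(
  targets=[
    [110, 3, -20, -12, -0.01, 0, 0.006],
    [110, 8, -55, -33, -0.03, 0, 0.006],
    [110, 15, -95, -57, -0.055, 0, 0.006],
    [110, 22, -135, -81, -0.055, 0, 0.006],
    [110, 27, -175, -105, -0.055, 0, 0.006],
    [110, 27, -210, -126, -0.055, 0, 0.006],
    [110, 27, -230, -138, -0.055, 0, 0.006],
    [110, 27, -237.5, -142, -0.055, 0, 0.006],
    [110, 27, -237.5, -142, -0.055, 0, 0.006],
  ],
)

```text
time: 14.9
ee_pos: [0.6528, -0.2718, 0.1137]
eef_rot: [-0.512, 0.488, 0.515, 0.484]
ft_force: [-0.0, 0.4, 0.7]
width: 0.0498
```

```bash
python3 -c "
from h import *
shot('scene','br1.png',(200,190,340,330),4.2);plan(.655,-.272,.005,np.pi/2+.055);print(read_state()['ee_pos'])"
```

```text
t 14.95 shift [109.1  -3.4  -0.9] rot [ 0.      0.0007 -0.0071] j [ 0.05  0.61  0.42  1.36 -0.24  1.23  2.11] w 0.0496 F [-0.4  0.2 -0.2]
[ 0.65228908 -0.27128472  0.11413218]
```

View pics/br1.png

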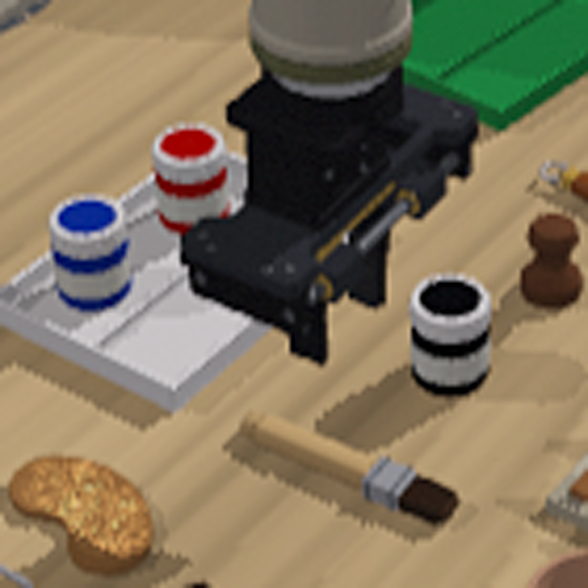

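Emit:
arm_command(
  targets=[
    [110, 20, -3, -1, 0, 0, -0.006],
    [110, 45, -3, -1, 0, 0, -0.006],
    [110, 70, -3, -1, 0, 0, -0.006],
    [110, 90, -3, -1, 0, 0, -0.006],
    [110, 98, -3, -1, 0, 0, -0.006],
    [110, 98, -3, -1, 0, 0, -0.006],
    [110, 98, -3, -1, 0, 0, -0.006],
  ],
)

```text
time: 15.65
ee_pos: [0.6558, -0.2723, 0.0183]
eef_rot: [0.514, -0.486, -0.513, -0.486]
ft_force: [-0.5, 0.5, 0.3]
width: 0.0491
```

```bash
python3 -c "
from h import *
shot('scene','br2.png',(200,190,340,330),4.2);plan(.655,-.272,.005,np.pi/2+.055);print(read_state()['ee_pos'])"
```

```text
t 15.7 shift [13.5  1.   0.6] rot [ 0.0003 -0.0004  0.002 ] j [ 0.07  0.7   0.38  1.42 -0.28  1.07  2.13] w 0.0495 F [ 0.8  0.2 -0. ]
[ 0.65605197 -0.27249399  0.01851731]
```

View pics/br2.png

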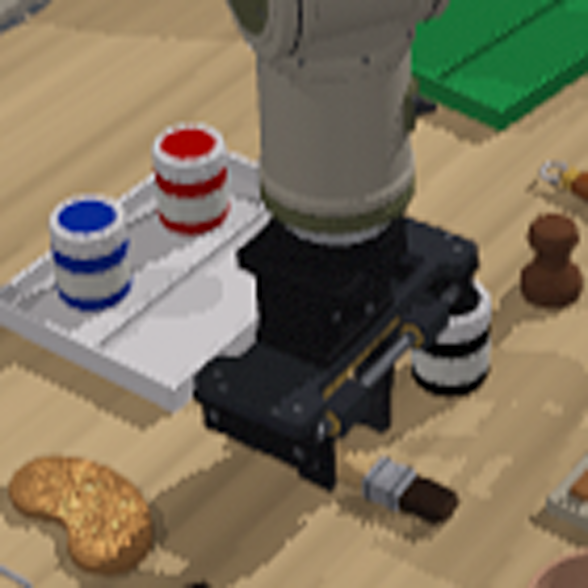

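The fingers straddle the handle (crop 345,470). I go down 12 mm and close.

Emit:
arm_command(
  targets=[
    [110, 6, 0, 0, 0, 0, 0],
    [110, 11, 0, 0, 0, 0, 0],
    [110, 12, 0, 0, 0, 0, 0],
    [255, 12, 0, 0, 0, 0, 0],
    [255, 12, 0, 0, 0, 0, 0],
    [255, 12, 0, 0, 0, 0, 0],
    [255, 12, 0, 0, 0, 0, 0],
    [255, 12, 0, 0, 0, 0, 0],
    [255, 12, 0, 0, 0, 0, 0],
    [255, 12, 0, 0, 0, 0, 0],
  ],
  newtons=20,
)

```text
time: 16.7
ee_pos: [0.6555, -0.2724, 0.005]
eef_rot: [-0.514, 0.486, 0.514, 0.486]
ft_force: [0.0, -0.2, 0.3]
width: 0.0197
```

```bash
python3 -c "
from h import *
plan(.494,-.180,.12,0.01);print(read_state()['ee_pos'])"
```

```text
t 16.7 shift [-115.1  156.1  101.2] rot [ 1.616e+00  3.000e-04 -0.000e+00] j [ 0.07  0.72  0.38  1.43 -0.29  1.05  2.14] w 0.0197 F [ 0.  -0.2  0.3]
[ 0.65547225 -0.27240315  0.00495013]
```

Emit:
arm_command(
  targets=[
    [255, -10, 0, 0, 0, 0, 0],
    [255, -40, 0, 0, 0, 0, 0],
    [255, -80, 0, 0, 0, 0, 0],
    [255, -110, 5, 3, 0.08, 0, 0],
    [255, -115, 18, 12, 0.21, 0, 0],
    [255, -115, 35, 23, 0.34, 0, 0],
    [255, -115, 53, 34, 0.47, 0, 0],
    [255, -115, 71, 46, 0.6, 0, 0],
    [255, -115, 89, 58, 0.73, 0, 0],
    [255, -115, 107, 69, 0.86, 0, 0],
  ],
)

```text
time: 17.7
ee_pos: [0.544, -0.2088, 0.1204]
eef_rot: [-0.262, 0.656, 0.263, 0.657]
ft_force: [-0.0, 0.1, 0.5]
width: 0.0195
```

```bash
python3 -c "
from h import *
plan(.494,-.180,.12,0.01);print(read_state()['ee_pos'])"
```

```text
t 17.7 shift [  0.4  55.4 -16.4] rot [ 7.507e-01  8.000e-04 -5.000e-04] j [-0.22  0.36  0.62  1.73 -0.23  1.13  1.23] w 0.0195 F [-0.   0.1  0.5]
[ 0.5440403  -0.20884556  0.12043745]
```

Emit:
arm_command(
  targets=[
    [255, 0, 10, -3, 0.13, 0, 0],
    [255, 0, 20, -6, 0.26, 0, 0],
    [255, 0, 30, -9, 0.39, 0, 0],
    [255, 0, 40, -12, 0.52, 0, 0],
    [255, 0, 50, -15, 0.65, 0, 0],
    [255, 0, 55, -16.4, 0.74, 0, 0],
    [255, 0, 55.4, -16.4, 0.751, 0, 0],
    [255, 0, 55.4, -16.4, 0.751, 0, 0],
  ],
)

```text
time: 18.5
ee_pos: [0.4948, -0.1808, 0.1204]
eef_rot: [-0.006, 0.707, 0.006, 0.707]
ft_force: [-0.1, 0.2, -0.5]
width: 0.0198
```

```bash
python3 -c "
from h import *
shot('scene','br3.png',(170,190,310,295),5.6)
plan(.494,-.180,.010,0.01);print(read_state()['ee_pos'])"
```

```text
t 18.55 shift [110.3   1.   -0.9] rot [ 0.0075  0.0007 -0.0003] j [-0.4   0.24  0.76  1.88 -0.19  1.09  0.45] w 0.0197 F [-0.2 -0.5 -1.1]
[ 0.49486406 -0.18096609  0.1202593 ]
```

View pics/br3.png

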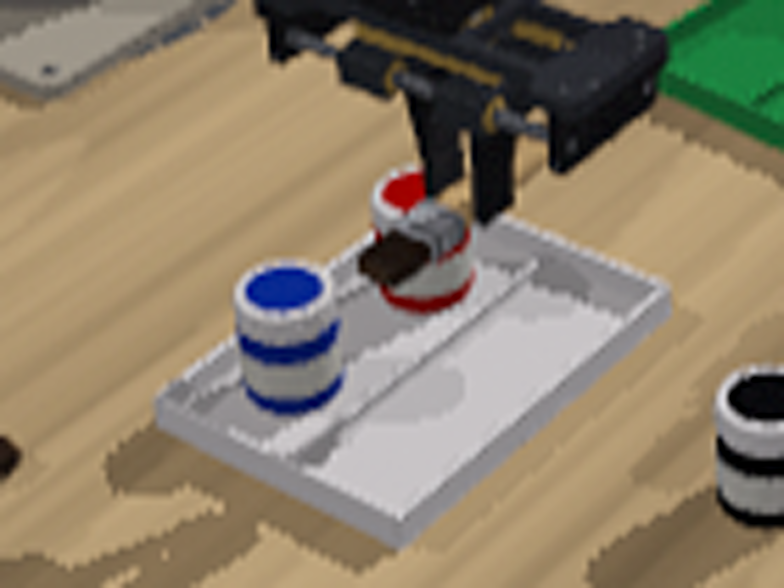

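Emit:
arm_command(
  targets=[
    [255, 12, 1, -1, 0.007, 0, 0],
    [255, 35, 1, -1, 0.007, 0, 0],
    [255, 60, 1, -1, 0.007, 0, 0],
    [255, 80, 1, -1, 0.007, 0, 0],
    [255, 95, 1, -1, 0.007, 0, 0],
    [255, 103, 1, -1, 0.007, 0, 0],
    [255, 108, 1, -1, 0.007, 0, 0],
    [255, 110, 1, -1, 0.007, 0, 0],
    [255, 110, 1, -1, 0.007, 0, 0],
  ],
)

```text
time: 19.45
ee_pos: [0.4938, -0.18, 0.0102]
eef_rot: [-0.003, 0.707, 0.003, 0.707]
ft_force: [-0.0, 0.3, 0.2]
width: 0.0195
```

```bash
python3 -c "
from h import *
shot('scene','br4.png',(170,190,310,295),5.6)
plan(.494,-.180,.0095,0.01)"
```

```text
t 19.5 shift [ 0.9 -0.1  0. ] rot [-0.0019  0.0009 -0.0002] j [-0.32  0.41  0.69  1.96 -0.34  0.88  0.55] w 0.0195 F [ 0.1 -0.8 -0.9]
```

View pics/br4.png

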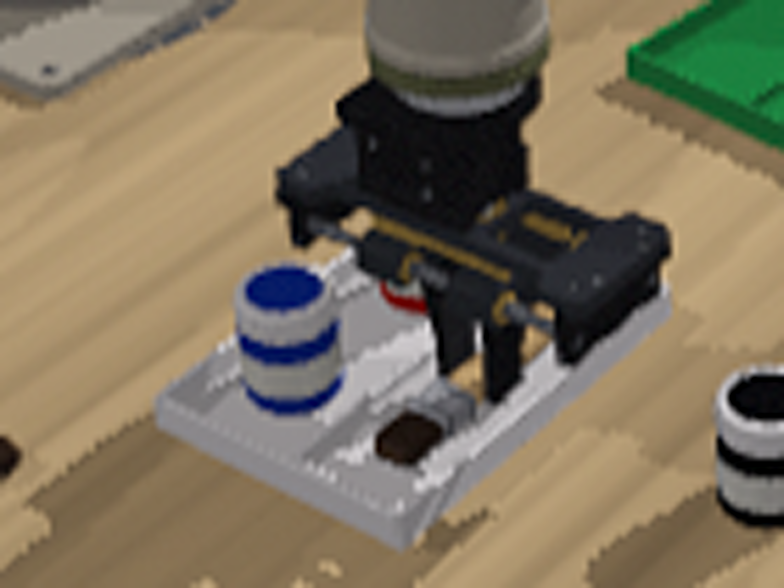

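The brush is in the tool bay (bristles at crop 405,435). I lower 0.7 mm, open to about 32 mm so the fingers clear the walls, and rise.

Emit:
arm_command(
  targets=[
    [255, 0.8, 0, 0, 0, 0, 0],
    [162, 0.8, 0, 0, 0, 0, 0],
    [162, 0.8, 0, 0, 0, 0, 0],
    [162, 0.8, 0, 0, 0, 0, 0],
    [162, 0.8, 0, 0, 0, 0, 0],
    [162, -15, 0, 0, 0, 0, 0],
    [162, -45, 0, 0, 0, 0, 0],
    [100, -85, 0, 0, 0, 0, 0],
    [25, -125, 0, 0, 0, 0, 0],
    [25, -140, 0, 0, 0, 0, 0],
  ],
)

```text
time: 20.5
ee_pos: [0.4949, -0.1809, 0.1546]
eef_rot: [-0.002, 0.705, 0.002, 0.709]
ft_force: [0.1, -0.4, -0.5]
width: 0.048
```

```bash
python3 -c "
from h import *
shot('top','br5.png',(240,100,440,260),4)
plan(.656,-.159,.13,np.pi/2);plan(.656,-.159,.13,0);print(read_state()['ee_pos'])"
```

```text
t 20.55 shift [ 26.5  20.9 160.5] rot [-1.5639  0.0052  0.0053] j [-0.43  0.19  0.78  1.85 -0.15  1.16  0.41] w 0.0527 F [ 2.4 -0.5  2.2]
t 20.55 shift [ 26.5  20.9 160.5] rot [0.0069 0.0067 0.    ] j [-0.43  0.19  0.78  1.85 -0.15  1.16  0.41] w 0.0527 F [ 2.4 -0.5  2.2]
[ 0.49544392 -0.18098709  0.1554624 ]
```

View pics/br5.png

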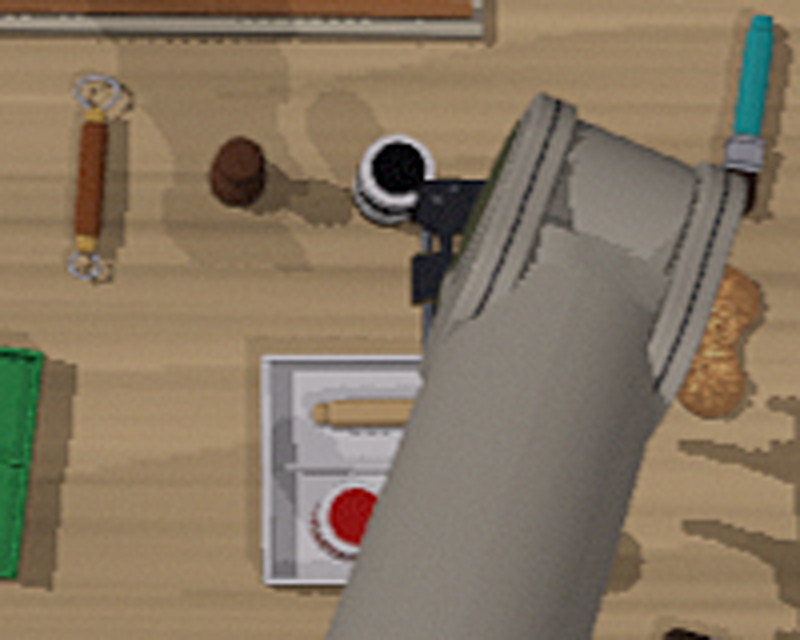

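Emit:
arm_command(
  targets=[
    [25, 0, 3, 20, 0.005, 0.006, 0],
    [25, 0, 8, 55, 0.007, 0.006, 0],
    [25, 0, 13, 95, 0.007, 0.006, 0],
    [25, 5, 17, 130, 0.007, 0.006, 0],
    [25, 15, 20, 152, 0.007, 0.006, 0],
    [25, 26, 21, 160.5, 0.007, 0.006, 0],
    [25, 26, 21, 160.5, 0.007, 0.006, 0],
    [25, 26, 21, 160.5, 0.007, 0.006, 0],
  ],
  newtons=25,
)

```text
time: 21.35
ee_pos: [0.6527, -0.1584, 0.1241]
eef_rot: [0.0, 0.71, -0.0, 0.705]
ft_force: [-0.0, -1.1, 0.5]
width: 0.0786
```

```bash
python3 -c "
from h import *
shot('scene','k1.png',(230,170,390,320),4)
plan(.656,-.159,.028,0);print(read_state()['ee_pos'])"
```

```text
t 21.4 shift [96.7 -0.5  3.7] rot [-0.0004 -0.0059  0.    ] j [-0.31  0.58  0.69  1.47 -0.38  1.23  0.43] w 0.0782 F [0.1 0.2 0.4]
[ 0.6528654  -0.15847694  0.12467498]
```

View pics/k1.png

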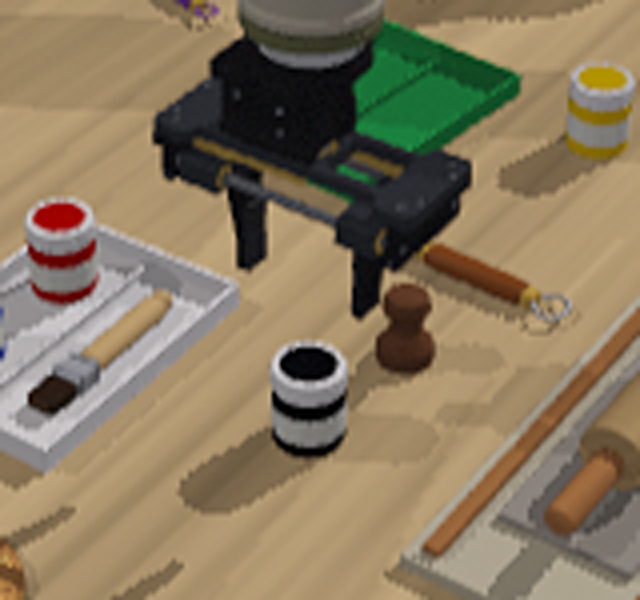

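Emit:
arm_command(
  targets=[
    [25, 15, 0, 3.5, 0, -0.006, 0],
    [25, 40, 0, 3.5, 0, -0.006, 0],
    [25, 65, 0, 3.5, 0, -0.006, 0],
    [25, 85, 0, 3.5, 0, -0.006, 0],
    [25, 96, 0, 3.5, 0, -0.006, 0],
    [25, 96.5, 0, 3.5, 0, -0.006, 0],
    [25, 96.5, 0, 3.5, 0, -0.006, 0],
  ],
)

```text
time: 22.1
ee_pos: [0.657, -0.1578, 0.028]
eef_rot: [-0.0, 0.707, 0.0, 0.707]
ft_force: [-0.1, -0.5, -0.4]
width: 0.0784
```

Emit:
arm_command(
  targets=[
    [255, 0, 0, 0, 0, 0, 0],
    [255, 0, 0, 0, 0, 0, 0],
    [255, 0, 0, 0, 0, 0, 0],
    [255, 0, 0, 0, 0, 0, 0],
    [255, 0, 0, 0, 0, 0, 0],
    [255, 0, 0, 0, 0, 0, 0],
  ],
)

```text
time: 22.7
ee_pos: [0.6567, -0.1576, 0.0276]
eef_rot: [-0.0, 0.707, 0.0, 0.707]
ft_force: [-1.3, 0.3, 3.6]
width: 0.0494
```

```bash
python3 -c "
from h import *
c=np.array([.4647,.2015]);a=-.105;Rm=np.array([[np.cos(a),-np.sin(a)],[np.sin(a),np.cos(a)]])
print('jar',c+Rm@[-.038,0],'tool',c+Rm@[.04,0])
plan(*(c+Rm@[-.038,0]),.13,-.105);print(read_state()['ee_pos'])"
```

```text
jar [0.42690928 0.20548267] tool [0.5044797  0.19730771]
t 22.7 shift [-102.3  363.3 -229.5] rot [ 1.06e-01 -1.00e-04 -3.00e-04] j [-0.28  0.68  0.64  1.54 -0.44  1.07  0.47] w 0.0494 F [-1.3  0.3  3.6]
[ 0.65671417 -0.15758765  0.0275721 ]
```

Emit:
arm_command(
  targets=[
    [255, -10, 0, 0, 0, 0, 0],
    [255, -35, 0, 0, 0, 0, 0],
    [255, -65, 3, -2, 0, 0, 0],
    [255, -92, 15, -10, 0.01, 0, 0],
    [255, -102, 38, -24, 0.02, 0, 0],
    [255, -102, 68, -43, 0.03, 0, 0],
    [255, -102, 98, -62, 0.04, 0, 0],
    [255, -102, 128, -81, 0.05, 0, 0],
    [255, -102, 158, -100, 0.06, 0, 0],
    [255, -102, 188, -119, 0.07, 0, 0],
  ],
)

```text
time: 23.7
ee_pos: [0.5367, 0.0313, 0.1298]
eef_rot: [0.025, 0.707, -0.024, 0.707]
ft_force: [0.8, 0.4, -2.4]
width: 0.0494
```

Emit:
arm_command(
  targets=[
    [255, 0, 30, -19, 0.01, 0, 0],
    [255, 0, 60, -38, 0.02, 0, 0],
    [255, 0, 90, -57, 0.03, 0, 0],
    [255, 0, 120, -76, 0.036, 0, 0],
    [255, 0, 147, -93, 0.036, 0, 0],
    [255, 0, 166, -105, 0.036, 0, 0],
    [255, 0, 174, -110, 0.036, 0, 0],
    [255, 0, 175, -110.5, 0.036, 0, 0],
    [255, 0, 175, -110.5, 0.036, 0, 0],
  ],
)

```text
time: 24.6
ee_pos: [0.44, 0.2115, 0.1296]
eef_rot: [0.038, 0.706, -0.037, 0.706]
ft_force: [0.6, -0.3, -2.0]
width: 0.05
```

```bash
python3 -c "
from h import *
shot('scene','k2.png',(260,110,400,230),5)
plan(.427,.2055,.0325,-.105);print(read_state()['ee_pos'])"
```

```text
t 24.65 shift [ 97.   -7.  -12.5] rot [-0.0019  0.0003  0.    ] j [-1.11  0.11  0.6   1.96 -0.07  1.1  -0.58] w 0.0496 F [ 0.3  0.3 -1.9]
[0.4401582  0.21111968 0.12954757]
```

View pics/k2.png

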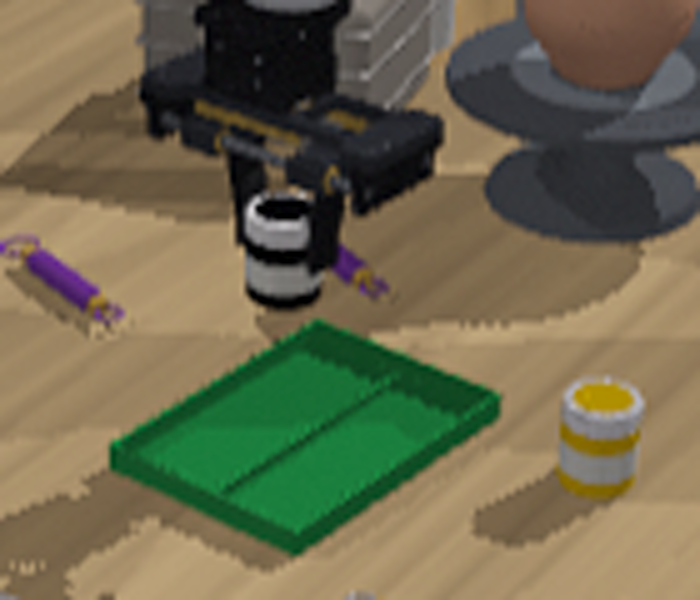

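Emit:
arm_command(
  targets=[
    [255, 0, -4, -7, 0, 0, 0],
    [255, 5, -7, -12.5, 0, 0, 0],
    [255, 25, -7, -12.5, 0, 0, 0],
    [255, 50, -7, -12.5, 0, 0, 0],
    [255, 75, -7, -12.5, 0, 0, 0],
    [255, 90, -7, -12.5, 0, 0, 0],
    [255, 95, -7, -12.5, 0, 0, 0],
    [255, 96.5, -7, -12.5, 0, 0, 0],
    [255, 96.5, -7, -12.5, 0, 0, 0],
  ],
)

```text
time: 25.55
ee_pos: [0.4265, 0.2068, 0.0334]
eef_rot: [0.037, 0.706, -0.037, 0.706]
ft_force: [0.3, -0.1, -1.2]
width: 0.0491
```

```bash
python3 -c "
from h import *
shot('scene','k3.png',(260,110,400,230),5)
plan(.427,.2055,.0316,-.105);print(read_state()['ee_pos'])"
```

```text
t 25.6 shift [ 2.  -1.5  0.5] rot [-0.0002  0.0007 -0.0011] j [-1.08  0.23  0.58  2.08 -0.16  0.88 -0.51] w 0.0493 F [ 1.2  0.8 -2.2]
[0.42663817 0.20702804 0.03364297]
```

View pics/k3.png

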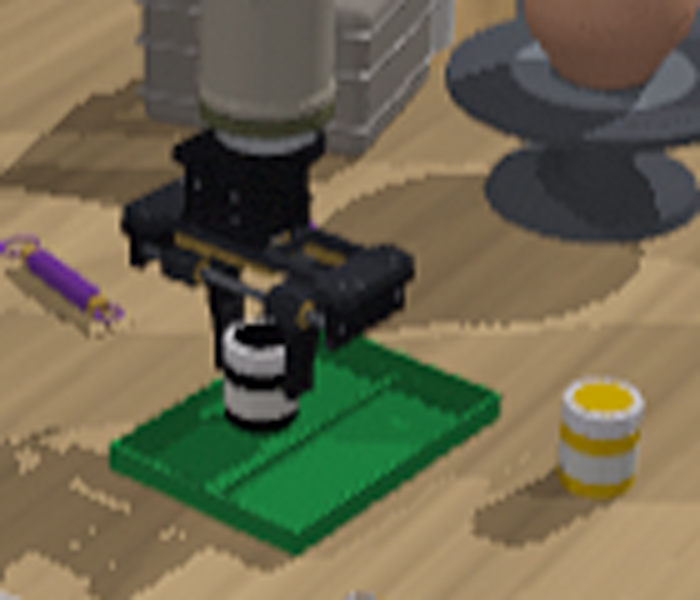

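Emit:
arm_command(
  targets=[
    [255, 1, 0, 0, 0, 0, 0],
    [255, 2, 0, 0, 0, 0, 0],
    [255, 2, 0, 0, 0, 0, 0],
  ],
)

```text
time: 25.9
ee_pos: [0.4266, 0.2072, 0.0314]
eef_rot: [0.037, 0.706, -0.037, 0.706]
ft_force: [-0.4, 0.1, 3.0]
width: 0.0495
```

Emit:
arm_command(
  targets=[
    [25, 0, 0, 0, 0, 0, 0],
    [25, 0, 0, 0, 0, 0, 0],
    [25, 0, 0, 0, 0, 0, 0],
    [25, 0, 0, 0, 0, 0, 0],
    [25, -20, 0, 0, 0, 0, 0],
    [25, -60, 0, 0, 0, 0, 0],
    [60, -100, 0, 0, 0, 0, 0],
    [110, -110, 0, 0, 0, 0, 0],
  ],
)

```text
time: 26.7
ee_pos: [0.428, 0.2077, 0.1448]
eef_rot: [0.039, 0.705, -0.036, 0.708]
ft_force: [0.5, -0.4, 0.0]
width: 0.0693
```

```bash
python3 -c "
from h import *
plan(.660,.0505,.12,np.pi/2-.045);print(read_state()['ee_pos'])"
```

```text
t 26.7 shift [  25.1 -132.   247.1] rot [-1.6312e+00  6.5000e-03 -5.0000e-04] j [-1.13  0.05  0.61  1.98 -0.03  1.12 -0.62] w 0.0693 F [ 0.5 -0.4  0. ]
[0.42802576 0.20770648 0.14475241]
```

Emit:
arm_command(
  targets=[
    [110, 0, -8, 15, -0.1, 0, 0],
    [110, 0, -20, 38, -0.24, 0, 0],
    [110, 3, -33, 63, -0.38, 0, 0],
    [110, 6, -46, 88, -0.52, 0, 0],
    [110, 9, -59, 113, -0.66, 0, 0],
    [110, 12, -72, 138, -0.8, 0, 0],
    [110, 15, -85, 163, -0.94, 0, 0],
    [110, 18, -98, 188, -1.08, 0, 0],
    [110, 21, -111, 213, -1.22, 0, 0],
    [110, 24, -122, 232, -1.36, 0, 0],
  ],
)

```text
time: 27.7
ee_pos: [0.645, 0.06, 0.1157]
eef_rot: [-0.417, 0.572, 0.417, 0.571]
ft_force: [-0.2, -0.2, 0.5]
width: 0.0494
```

```bash
python3 -c "
from h import *
plan(.660,.0505,.12,np.pi/2-.045);print(read_state()['ee_pos'])"
```

```text
t 27.7 shift [ -4.3 -17.2  -4.5] rot [-0.2655 -0.0004 -0.0008] j [-0.56  0.49  0.53  1.55 -0.26  1.17  1.28] w 0.0494 F [-0.2 -0.2  0.5]
[0.64503077 0.06004801 0.11574545]
```

Emit:
arm_command(
  targets=[
    [110, -4, -10, -2.5, -0.13, 0, 0],
    [110, -4, -17, -4.5, -0.255, 0, 0],
    [110, -4, -17, -4.5, -0.265, 0, 0],
    [110, -4, -17, -4.5, -0.265, 0, 0],
  ],
)

```text
time: 28.1
ee_pos: [0.6585, 0.0517, 0.1202]
eef_rot: [-0.486, 0.514, 0.487, 0.513]
ft_force: [-0.7, -0.3, -0.3]
width: 0.0496
```

```bash
python3 -c "
from h import *
im=shot('scene','l1.png',(280,150,420,270),5)
plan(.660,.0505,.005,np.pi/2-.045);print(read_state()['ee_pos'])
t=camera('top')[:,:,::-1];cv2.imwrite('pics/l1t.png',cv2.resize(t[100:260,100:300],None,fx=4,fy=4,interpolation=cv2.INTER_CUBIC))
# scene: loop handle red-brown
h=cv2.cvtColor(im,cv2.COLOR_BGR2HSV);m=((h[...,0]<12)&(h[...,1]>150)&(h[...,2]>70)).astype(np.uint8)
b=np.zeros_like(m);b[225:255,325:375]=m[225:255,325:375]
cs,_=cv2.findContours(b,0,1);c=max(cs,key=cv2.contourArea);r=cv2.minAreaRect(c);print(r,ray('scene',*r[0],.010))
"
```

```text
t 28.15 shift [115.3  -1.8  -1.5] rot [-0.0087  0.0004 -0.0009] j [-0.5   0.51  0.48  1.5  -0.24  1.19  1.54] w 0.0494 F [-0.5  0.6 -0.5]
[0.65842006 0.05206391 0.12034725]
((331.5, 243.5), (5.0, 9.0), 90.0) [0.63564532 0.0012448  0.01      ]
```

View pics/l1.png

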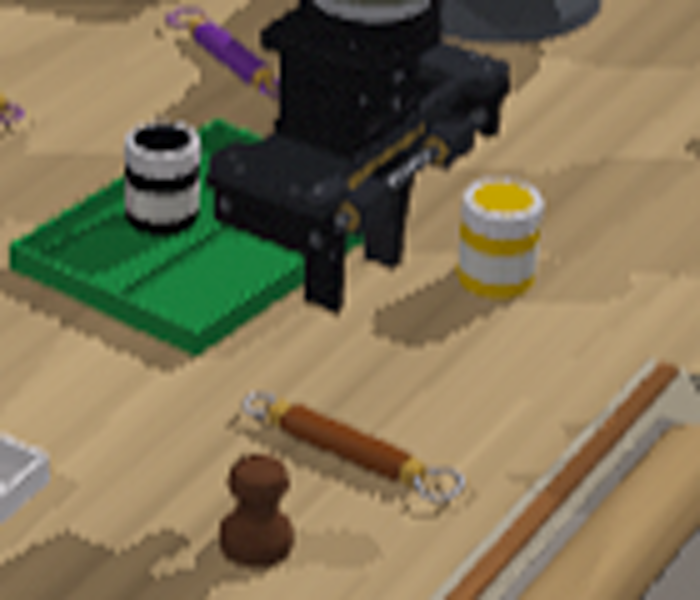

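View pics/l1t.png

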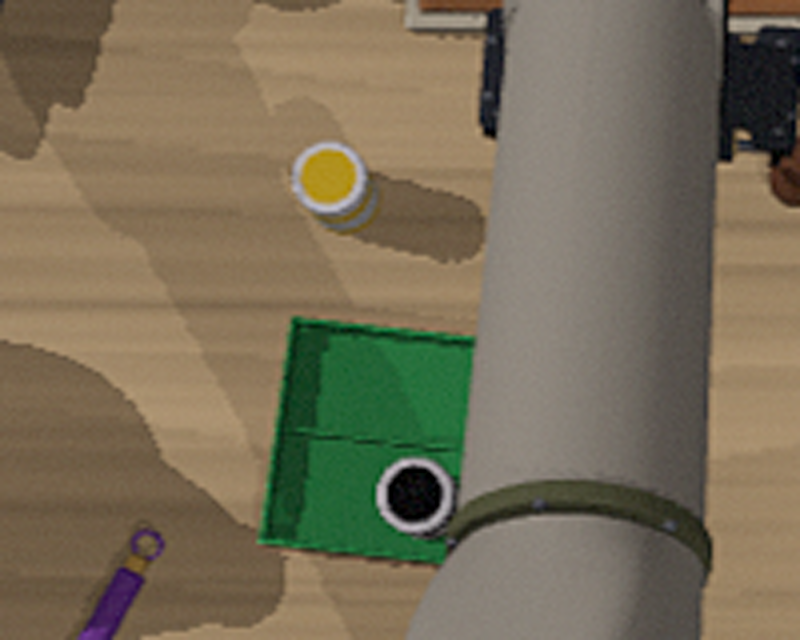

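```bash
python3 -c "
from h import *
for u,v in((345,440),(285,415),(405,466)): print(ray('scene',280+u/5,150+v/5,.010))
print(ray('top',261.9,144.5,.010), ray('top',299,139,.05))
"
```

```text
[0.66368096 0.05342235 0.01      ]
[0.62162977 0.05454848 0.01      ]
[0.70501169 0.05148894 0.01      ]
[0.65907061 0.05365297 0.01      ] [ 0.66446285 -0.05001825  0.05      ]
```

Emit:
arm_command(
  targets=[
    [110, 20, -2.7, 0.5, -0.012, 0, 0],
    [110, 45, -2.7, 0.5, -0.012, 0, 0],
    [110, 70, -2.7, 0.5, -0.012, 0, 0],
    [110, 90, -2.7, 0.5, -0.012, 0, 0],
    [110, 100, -2.7, 0.5, -0.012, 0, 0],
    [110, 103, -2.7, 0.5, -0.012, 0, 0],
    [110, 103, -2.7, 0.5, -0.012, 0, 0],
  ],
)

```text
time: 28.9
ee_pos: [0.6618, 0.0522, 0.0183]
eef_rot: [-0.49, 0.51, 0.49, 0.51]
ft_force: [-0.2, -0.1, -0.3]
width: 0.0495
```

```bash
python3 -c "
from h import *
im=shot('scene','l2.png',(280,150,420,270),5)
plan(.661,.0525,.005,np.pi/2-.04);print(read_state()['ee_pos'])
"
```

```text
t 28.95 shift [13.8  1.2  0.2] rot [0.001  0.0004 0.0012] j [-0.47  0.62  0.44  1.57 -0.3   1.02  1.59] w 0.0498 F [-0.6 -0.4  0. ]
[0.66217802 0.0522047  0.01884782]
```

View pics/l2.png

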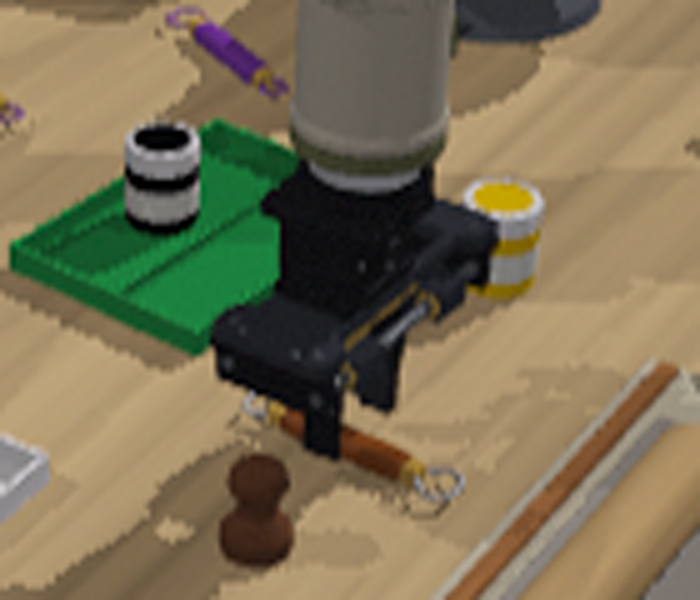

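The fingers straddle the red-brown handle (crop 345,435).

Emit:
arm_command(
  targets=[
    [110, 6, 0, 0, 0, 0, 0],
    [110, 11, 0, 0, 0, 0, 0],
    [110, 12.5, 0, 0, 0, 0, 0],
    [255, 12.5, 0, 0, 0, 0, 0],
    [255, 12.5, 0, 0, 0, 0, 0],
    [255, 12.5, 0, 0, 0, 0, 0],
    [255, 12.5, 0, 0, 0, 0, 0],
    [255, 12.5, 0, 0, 0, 0, 0],
    [255, 12.5, 0, 0, 0, 0, 0],
    [255, 12.5, 0, 0, 0, 0, 0],
  ],
  newtons=20,
)

```text
time: 29.95
ee_pos: [0.6617, 0.0521, 0.0055]
eef_rot: [-0.49, 0.509, 0.49, 0.51]
ft_force: [-1.0, -0.1, 1.3]
width: 0.0198
```

```bash
python3 -c "
from h import *
plan(.5045,.1975,.12,-.105);print(read_state()['ee_pos'])"
```

```text
t 29.95 shift [-114.5  162.7  139.3] rot [ 1.637e+00  4.000e-04 -1.000e-04] j [-0.46  0.64  0.43  1.57 -0.3   0.99  1.59] w 0.0198 F [-1.  -0.1  1.3]
[0.6617342  0.052077   0.00552973]
```

Emit:
arm_command(
  targets=[
    [255, -10, 0, 0, 0, 0, 0],
    [255, -40, 0, 0, 0, 0, 0],
    [255, -80, 0, 0, 0, 0, 0],
    [255, -110, 5, 4, 0.08, 0, 0],
    [255, -114, 18, 15, 0.21, 0, 0],
    [255, -114, 35, 30, 0.34, 0, 0],
    [255, -114, 53, 45, 0.47, 0, 0],
    [255, -114, 71, 61, 0.6, 0, 0],
    [255, -114, 89, 76, 0.73, 0, 0],
    [255, -114, 107, 92, 0.86, 0, 0],
  ],
)

```text
time: 30.95
ee_pos: [0.5576, 0.1486, 0.1201]
eef_rot: [-0.231, 0.668, 0.231, 0.668]
ft_force: [-0.3, 1.0, -0.5]
width: 0.0194
```

```bash
python3 -c "
from h import *
plan(.5045,.1975,.12,-.105);print(read_state()['ee_pos'])"
```

```text
t 30.95 shift [  0.1  71.3 -11.5] rot [ 7.714e-01  5.000e-04 -7.000e-04] j [-0.86  0.35  0.64  1.75 -0.23  1.12  0.51] w 0.0194 F [-0.3  1.  -0.5]
[0.55757829 0.14858286 0.12005769]
```

Emit:
arm_command(
  targets=[
    [255, 0, 13, -2, 0.13, 0, 0],
    [255, 0, 26, -4, 0.26, 0, 0],
    [255, 0, 39, -6, 0.39, 0, 0],
    [255, 0, 52, -8, 0.52, 0, 0],
    [255, 0, 64, -10, 0.65, 0, 0],
    [255, 0, 71, -11.5, 0.76, 0, 0],
    [255, 0, 71.3, -11.5, 0.771, 0, 0],
    [255, 0, 71.3, -11.5, 0.771, 0, 0],
  ],
)

```text
time: 31.75
ee_pos: [0.5051, 0.1967, 0.1199]
eef_rot: [0.034, 0.706, -0.034, 0.706]
ft_force: [0.6, 1.1, -0.1]
width: 0.0198
```

```bash
python3 -c "
from h import *
shot('scene','l3.png',(260,120,400,240),5)
plan(.5045,.1975,.0105,-.105);print(read_state()['ee_pos'])"
```

```text
t 31.8 shift [109.3   1.   -0.9] rot [ 0.0085  0.0003 -0.0005] j [-1.11  0.28  0.76  1.84 -0.22  1.1  -0.37] w 0.0196 F [ 0.2 -0.  -1.2]
[0.50524983 0.19640228 0.1198009 ]
```

View pics/l3.png

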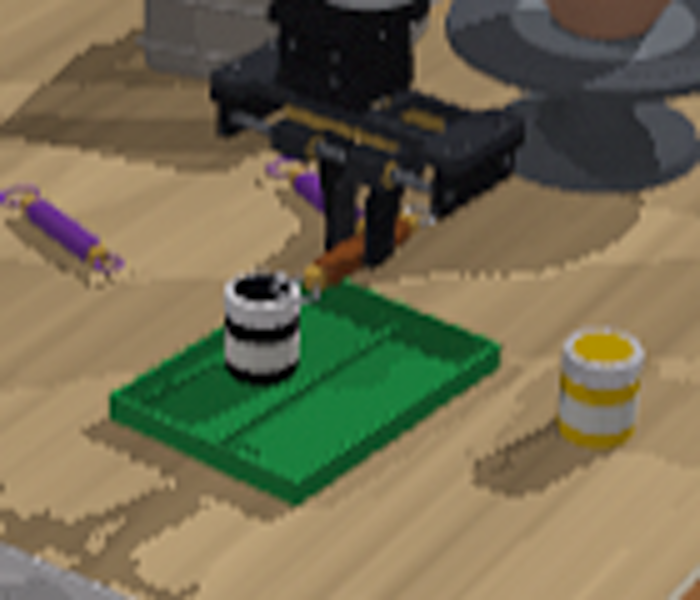

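Emit:
arm_command(
  targets=[
    [255, 12, 1, -1, 0.008, 0, 0],
    [255, 35, 1, -1, 0.008, 0, 0],
    [255, 60, 1, -1, 0.008, 0, 0],
    [255, 80, 1, -1, 0.008, 0, 0],
    [255, 95, 1, -1, 0.008, 0, 0],
    [255, 103, 1, -1, 0.008, 0, 0],
    [255, 108, 1, -1, 0.008, 0, 0],
    [255, 109, 1, -1, 0.008, 0, 0],
    [255, 109, 1, -1, 0.008, 0, 0],
  ],
)

```text
time: 32.7
ee_pos: [0.5044, 0.198, 0.0109]
eef_rot: [0.038, 0.706, -0.038, 0.706]
ft_force: [-0.7, 0.2, -0.7]
width: 0.0199
```

```bash
python3 -c "
from h import *
shot('scene','l4.png',(260,120,400,240),5)
plan(.5045,.1975,.0098,-.105);print(read_state()['ee_pos'])"
```

```text
t 32.75 shift [ 1.2 -0.6  0.1] rot [-0.002   0.0008 -0.001 ] j [-1.03  0.45  0.68  1.92 -0.36  0.89 -0.28] w 0.0197 F [0.2 0.2 0.3]
[0.50449326 0.19805577 0.01104546]
```

View pics/l4.png

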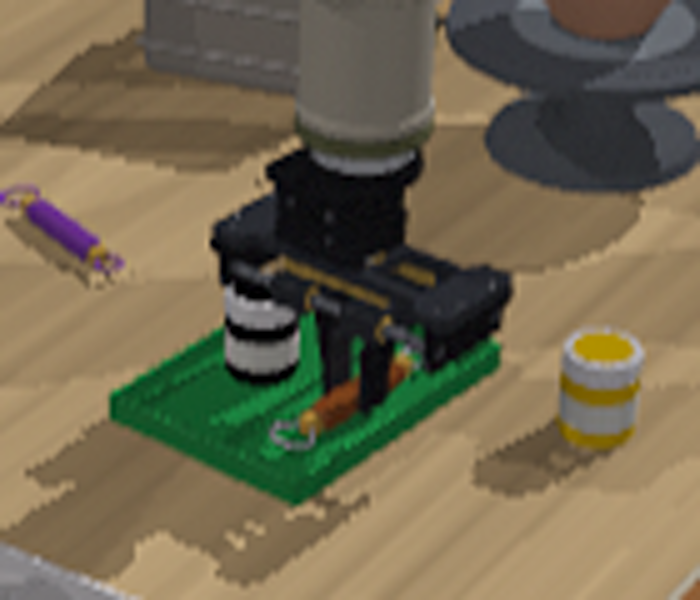

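Emit:
arm_command(
  targets=[
    [255, 1.2, 0, 0, 0, 0, 0],
    [162, 1.2, 0, 0, 0, 0, 0],
    [162, 1.2, 0, 0, 0, 0, 0],
    [162, 1.2, 0, 0, 0, 0, 0],
    [162, 1.2, 0, 0, 0, 0, 0],
    [162, -15, 0, 0, 0, 0, 0],
    [162, -45, 0, 0, 0, 0, 0],
    [162, -90, 0, 0, 0, 0, 0],
    [162, -135, 0, 0, 0, 0, 0],
    [162, -160, 0, 0, 0, 0, 0],
  ],
)

```text
time: 33.75
ee_pos: [0.5053, 0.1976, 0.1751]
eef_rot: [0.039, 0.705, -0.037, 0.707]
ft_force: [0.5, 0.0, -0.9]
width: 0.0319
```

```bash
python3 -c "
from h import *
plan(.30,.52,.22,.6);print(read_state()['ee_pos'])"
```

```text
t 33.75 shift [ -44.7  298.5 -238.8] rot [-0.7082  0.0043 -0.0019] j [-1.15  0.21  0.79  1.78 -0.16  1.21 -0.42] w 0.0319 F [ 0.5  0.  -0.9]
[0.50531926 0.19760398 0.17508791]
```

Emit:
arm_command(
  targets=[
    [162, -15, 30, -24, -0.07, 0, 0],
    [162, -30, 60, -48, -0.14, 0, 0],
    [162, -44, 90, -72, -0.21, 0, 0],
    [162, -44, 120, -96, -0.28, 0, 0],
    [162, -44, 150, -120, -0.35, 0, 0],
    [162, -44, 180, -144, -0.42, 0, 0],
    [162, -44, 210, -168, -0.5, 0, 0],
    [162, -44, 240, -192, -0.57, 0, 0],
    [162, -44, 270, -216, -0.64, 0, 0],
    [162, -44, 298, -238, -0.7, 0, 0],
  ],
)

```text
time: 34.75
ee_pos: [0.2982, 0.5207, 0.2159]
eef_rot: [-0.207, 0.676, 0.208, 0.676]
ft_force: [0.5, 0.5, 0.1]
width: 0.0318
```

Emit:
arm_command(
  targets=[
    [162, 0, 0, 0, 0, 0, 0],
    [162, 0, 0, 0, 0, 0, 0],
    [162, 0, 0, 0, 0, 0, 0],
  ],
)

```text
time: 35.05
ee_pos: [0.3005, 0.5184, 0.2153]
eef_rot: [-0.206, 0.676, 0.206, 0.677]
ft_force: [0.7, -0.5, 0.0]
width: 0.0316
```

```bash
python3 -c "
from h import *
im=shot('top','f.png',(100,100,420,270),2.5);shot('scene','fs.png',(170,130,430,325),3)
s=read_state();print(s['time'],s['width'],s['ft_force'],s['ee_pos'])
hs=cv2.cvtColor(im,cv2.COLOR_BGR2HSV)
h=hs.astype(int)
for k,lo,hi,box,z in(('blue',100,130,(300,170,400,260),.066),('yellow',20,32,(165,130,200,160),.062)):
    m=np.zeros(h.shape[:2],np.uint8);x0,y0,x1,y1=box;q=h[y0:y1,x0:x1];m[y0:y1,x0:x1]=((q[...,0]>=lo)&(q[...,0]<=hi)&(q[...,1]>160)).astype(np.uint8)
    v,u=np.nonzero(m);print(k,len(u),ray('top',u.mean(),v.mean(),z))
"
```

```text
35.15 0.031156776252483493 [ 0.60909122 -0.04874895  0.13137206] [0.30044493 0.51842938 0.21515088]
blue 137 [ 0.41356698 -0.23103393  0.066     ]
yellow 143 [0.64174109 0.26862314 0.062     ]
```

View pics/f.png

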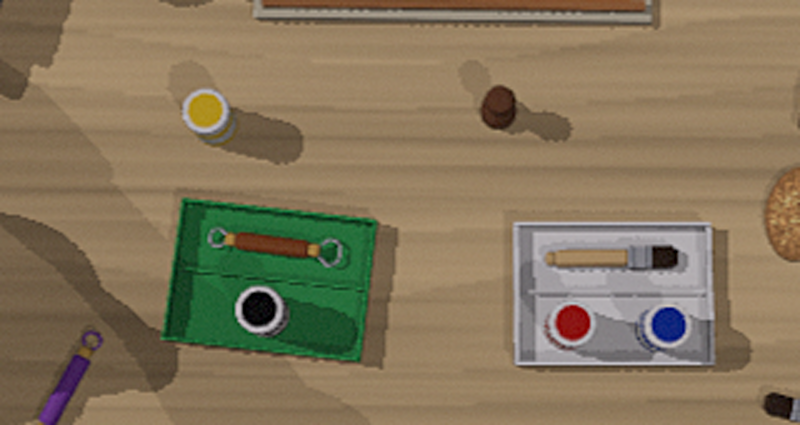

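View pics/fs.png

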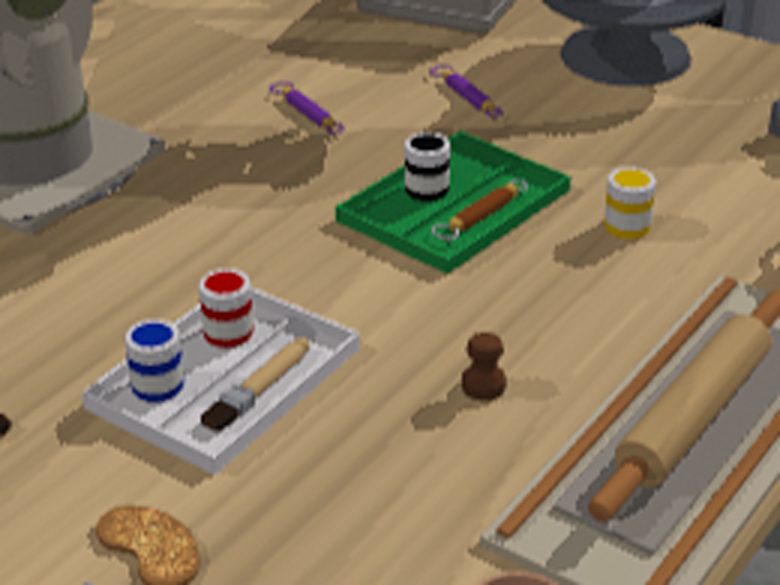

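Both views show every piece in its place. In the top crop, white tray: red (573,322), blue (668,325), brush (612,257). Green tray: black (260,310), loop tool (275,243). Yellow (206,110) and the stamp (498,107) have the same crop pixels as before. I hand in.

```bash
python3 -c "
from bench import *
print(close_job())"
```

```text
the job is handed in; nothing more can be done
None
```

Both kits are made up and the job is handed in at about 35 s of the 128 s allowed. I packed the blue jar, red jar and brush in the white tray, then the black jar and loop tool in the green tray.

- **Final pictures:** in both camera views the three jars stand upright in the jar bays. The brush and loop tool lie flat and lengthways, near the middle of their tool bays.
- **Left alone:** the yellow jar and stamp are at the same pixels as before. The rib and the purple and turquoise look-alikes were never touched; I checked the rib and the turquoise pieces only as far as they show in the last crops.
- **Gripper:** it is empty and parked clear of everything, with the force reading at about zero.
- **Harder contact:** the blue jar met the tray floor about 2 mm early, and the wrist read 29 N upwards. I backed off before letting go, and the jar stands well.
- **Disagreements:** one colour-mask reading of the loop tool caught the stamp instead, so I dropped it for a hand-read ray. The last yellow-jar mask reading came out 3–4 mm off the first, probably because the mask also took in the jar's side band.

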